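# Prove a thumb screw in the gauge nut

### The arm

A 6-joint arm with a two-finger parallel gripper is mounted at the origin on the work surface. World frame = base frame: x ahead of the robot, y to its left, z up, the work surface at z = 0. Lengths are in m, angles in rad, forces in N, time in s.
With the tool pointing down it reaches from about 0.25 to 0.725 m from the base axis. Payload 4 kg.
Tool frame: the origin (TCP) lies between the finger pads; the fingertips stand 11 mm ahead of it and the grasp point (between the pads) lies 8 mm behind it (bot.tip_extent is the distance from the TCP to the fingertips, in m); z points along the fingers, y is the line along which they close (so a half turn about z gives the same grasp; the last joint's range is limited). The gripper opens to 85 mm and grips with 20 to 120 N. Pads are 22 mm wide; open, the fingers measure 114 mm over their backs; the gripper's body (76 mm by 85 mm) begins 54 mm behind the grasp point. The pads swing forward as they close: fully open they stand 13 mm farther back than shut.
Start: joints at [-1.174, 0.241, 0.005, 1.335, 0, 1.571], TCP at [0.193, -0.461, 0.242] pointing down, gripper open.
Joint ranges: [-2.72, 2.72], [-1.05, 1.87], [-1.09, 1.28], [-1.99, 2.15], [-1.42, 1.44], [-3.14, 3.14]. Speed limits (rad/s): [2.79, 2.79, 3.14, 3.14, 3.14, 3.14].

### API

Orientations are given as a unit quaternion [x, y, z, w].
In Python, from workcell import bot gives the robot as it stands. The module is installed in compiled form; this text tells all that it offers.
- The arm moves only by the tool drive_tool, never from a script. Its argument "rows" is a list of rows, each an object of numbers: "dx", "dy", "dz": the shift along the tool's x, y, z in units of 50 mm (1.0 is 50 mm); "wx", "wy", "wz": the turn, a rotation vector about the tool's x, y, z in units of 5 degrees (1.0 is 5 degrees); "hand": the finger opening in mm, from 0 to 85.4. A call has 1 to 20 rows; each row is the pose to reach, as a shift and turn from the pose commanded when the call began, along the tool's axes at that moment; what a row does not reach only later rows make up. A row lasts 1/10 s, in which the tool goes at most 50 mm and 8.59 degrees, less where a joint would pass 70% of its speed; a pose out of reach is approached as far as the arm can. A call with a gripper value outside its range is refused whole. The fingers move at their own pace and stop on an object; the grip force is fixed at half the most. Time passes only in rows, so rows that repeat a pose let the fingers close. It gives the time, the measured TCP pose, the force, the opening and the grip force at its end, in the units of the state.
- bot.get_obs(): the state, without advancing time (a new reading comes with each control period).
- bot.camera(name): name is "scene" or "top" or "wrist"; returns the picture (480x640x3 uint8, red, green, blue); there is no depth.
- bot.get_calibration(name): a dict with "vfov" (degrees; the focal length in pixels is half the picture's height over the tangent of half this angle, whatever the lens; pixels are square), "cx", "cy" (the principal point, pixels), "k1" (the pictures are not rectified: a ray, as slopes to the right and down, at radius r is drawn at 1 + k1 r^2 times it, then the intrinsics apply), "origin" and "rotation" of the camera in the world; the wrist camera has in their place "mount" (4x4, takes a point from camera to tool coordinates, whose origin is the TCP and whose axes are the flange's). Camera axes: x right, y up, looking along -z (the intrinsics and any distortion apply to the point x, -y, -z); pixel columns grow to the right and rows downward; lengths in m; the calibration is good to about 2 mm. A picture is of the moment at which its call begins: read the wrist's pose just before it. get_calibration takes no time and is no camera call.
- bot.job_done(): hands the job in; it is judged then, once.
Trained networks look in the newest picture that a camera, given by its name, has taken for a name from the list of things; names that differ only in an ending like _2 or _b are one class to them, and where a whole thing is asked for, a point or a joint stands for the part that bears it (a point fixed in the world has none). Each returns a list of dicts, best first, with "score" (0 to 1); they miss things now and then, are a little off and sometimes report something else, mostly with a low value. They report only what shows in the picture. A call takes as long as a camera call. They do not tell look-alikes from the thing itself.
- bot.look_for(camera, thing): "extent" ([centre column, centre row, width, height] in pixels, round what is visible of it).
- bot.outline_of(camera, thing): "region" (480x640 bool, what is visible of it) and "extent" ([centre column, centre row, width, height] in pixels, round what is visible of it).
The state is a dict: "clock": time; "joint_pos": joint angles; "joint_vel": joint speeds; "tau": joint torques, N m; "eef_pos": TCP position; "tool_rot": TCP orientation; "ft_force": force on the tool from outside, world axes, zero at the start; "ft_torque": the same for the moment, N m; "grip_width": finger opening in m; "grasp_force": force on a finger pad.
Only numpy, scipy, OpenCV 4.12 (cv2) and the standard library are available. Lean on these libraries where they do the work, as an engineer would, in place of code of your own. Each camera call takes 0.05 s, during which the arm holds its last target. There are 200 camera calls.

### The job

Of the two thumb screws waiting in their stands, take the smaller one, with the slim shank, and test it in the brass gauge nut: lower it fully home with its flat wing crosswise to the nut's long base, and there give it a quarter turn, so that the wing lies along the base. It turns freely, so lift it out and leave it lying in the low yellow bin; leave the thick screw in its stand.

Things in the scene. Friction and masses are not known exactly. Their poses are not given: they have to be found in the camera images.
- slim_screw: Slim thumb screw, 35 to 70 g: flat black wing 32 (x) x 9 (y) x 30 mm high on a black collar 26 mm across, 5 thick; steel shank below 12 mm across, 26 long, tapered tip. Origin: centre of collar's underside, z up. Hangs loose, upright, in a hole of a fixed 54 mm square aluminium stand, plate top 40 mm over the bench; lift it straight up by the wing. Stands in either of two places.
- thick_screw: Oversize thumb screw, too thick for the nut, 110 g: flat black wing 46 (x) x 9 (y) x 30 mm high on a black collar 42 mm across, 5 thick; steel shank below 24 mm across, 26 long, tapered tip. Origin: centre of collar's underside, z up. Hangs loose, upright, in a hole of a fixed 54 mm square aluminium stand, plate top 40 mm over the bench.
- gauge: Fixed gauge: brass hexagon nut (46 mm across flats) amid a dark steel base 120 (x, long way) x 60 (y) x 10 mm. Upright bore 17 mm across, smooth (screw drops in, turns either way, no feed), 32 deep, mouth 42 mm over the bench. Origin: base's underside on the bore's axis, z up. Slim screw fully home: collar on nut, its origin 42 mm above this one. Wing is along screw's x: crosswise = gauge's y, along = gauge's x.
- keep_bin: Low yellow open bin, fixed: 140 (x) x 150 (y) x 45 mm high outside, walls and floor about 4 mm. Origin: centre of underside, z up. A screw may be let go just above its floor and tip over; any way it lies inside is fine.
Mind the look-alikes: they are no part of the job. Leave any green or turquoise look-alike of the slim_screw alone. Of the things shaped like the keep_bin, the yellow one is meant.

How it is judged:
By the outcome, as a careful person would: the job done as asked, in the order asked, and still so for the second after the job is handed in, with the robot touching nothing.
It also fails if it takes over 54 s, if anything falls off the work surface, if the arm or the gripper's body presses on something with over 40 N, if the wrist force passes 120 N, or if a joint passes its speed limit or range.

## Working session

There is one attempt and no reset: what is moved stays moved. The work goes in short steps, Python scripts to look and compute and a tool call to move; the robot and the scene stay as the last step left them, time stands still between calls to the robot, and variables do not carry over. Pictures are saved under pics/ and viewed, at most 12 in all, crops included, and the job is handed in when it is done.

Besides the shell and the picture viewer there is one more tool, called after ">>>" by a JSON object that holds its "name" and its "arguments", one argument or row to a line. drive_tool: Moves the arm, as the interface text tells. Its arguments: {"type":"object","properties":{"rows":{"type":"array","items":{"type":"object","properties":{"dx":{"type":"number"},"dy":{"type":"number"},"dz":{"type":"number"},"wx":{"type":"number"},"wy":{"type":"number"},"wz":{"type":"number"},"hand":{"type":"number"}}}}},"required":["rows"]}

```bash
mkdir -p pics; cat > h.py <<'E'
import numpy as np, cv2
from scipy.spatial.transform import Rotation as R
from workcell import bot
def save(n,im): cv2.imwrite('pics/'+n,im[:,:,::-1])
def cam(name,obs=None):
    c=bot.get_calibration(name); f=240/np.tan(np.radians(c['vfov'])/2)
    if 'origin' in c: o=np.array(c['origin']);M=np.array(c['rotation'])
    else:
        m=np.array(c['mount']);q=R.from_quat(obs['tool_rot']).as_matrix()
        o=np.array(obs['eef_pos'])+q@m[:3,3];M=q@m[:3,:3]
    if M.shape!=(3,3): M=R.from_quat(M).as_matrix()
    return c,f,o,M
def ray(C,u,v):
    c,f,o,M=C;x=(u-c['cx'])/f;y=(v-c['cy'])/f
    a,b=x,y
    for _ in range(30):
        s=1+c['k1']*(a*a+b*b);a,b=x/s,y/s
    return o,M@np.array([a,-b,-1])
def atz(C,u,v,z):
    o,d=ray(C,u,v);return o+d*(z-o[2])/d[2]
def proj(C,p):
    c,f,o,M=C;q=M.T@(np.array(p)-o);a,b=q[0]/-q[2],-q[1]/-q[2];s=1+c['k1']*(a*a+b*b)
    return np.array([c['cx']+f*a*s,c['cy']+f*b*s])
E
python3 - <<'E'
from h import *
for n in('scene','top'):
    save(n+'0.png',bot.camera(n)); print(n,bot.get_calibration(n))
    for t in('slim_screw','thick_screw','gauge','keep_bin'):
        C=cam(n)
        for d in bot.look_for(n,t):
            e=d['extent'];print(t,round(d['score'],2),np.round(e),np.round(atz(C,e[0],e[1],.045),3))
print(bot.get_obs())
E
```

```text
scene {'vfov': 51.729468348164815, 'cx': 317.7244592297328, 'cy': 248.28493966144188, 'k1': -0.10193869309277244, 'origin': array([0.77325647, 0.55468857, 0.71815347]), 'rotation': array([0.09965232, 0.36652122, 0.89482809, 0.23455129])}
slim_screw 0.84 [286. 342.  20.  23.] [0.59  0.138 0.045]
slim_screw 0.78 [366. 299.  21.  28.] [0.429 0.127 0.045]
slim_screw 0.54 [328. 309.  18.  21.] [0.499 0.113 0.045]
thick_screw 0.69 [396. 384.  30.  31.] [0.481 0.289 0.045]
gauge 0.62 [255. 288.  67.  42.] [0.588 0.009 0.045]
keep_bin 0.92 [218. 181.  79.  65.] [ 0.533 -0.312  0.045]
keep_bin 0.57 [296. 155.  79.  64.] [ 0.333 -0.315  0.045]
top {'vfov': 53.20917688554215, 'cx': 316.4342609176714, 'cy': 242.1316235047577, 'k1': -0.09392172693121949, 'origin': array([0.38366994, 0.01063067, 1.1518973 ]), 'rotation': array([-0.01726139,  0.02544052,  0.71500798, -0.69843998])}
slim_screw 0.66 [266. 221.  11.  10.] [0.501 0.112 0.045]
slim_screw 0.42 [263. 256.   8.   7.] [0.422 0.121 0.045]
slim_screw 0.4 [260. 186.  16.  11.] [0.584 0.126 0.045]
thick_screw 0.52 [195. 231.  16.  20.] [0.483 0
[... 187 characters left out ...]
'clock': 0.5, 'joint_pos': array([-1.17401124e+00,  2.40627739e-01,  4.95870038e-03,  1.33519068e+00,
        4.11755855e-07,  1.57080262e+00]), 'joint_vel': array([-0.00075841, -0.00149696,  0.00074995,  0.00024456, -0.0004865 ,
        0.00044541]), 'tau': array([-2.08029833e-04, -3.71860206e+01,  2.52460510e+01,  2.80734297e-03,
        2.25160801e-05, -3.59256049e-06]), 'eef_pos': array([ 0.19322133, -0.46113882,  0.2422768 ]), 'tool_rot': array([ 9.80385284e-01,  1.97090573e-01, -6.04493168e-06, -3.11128047e-05]), 'ft_force': array([-1.05755567, -0.04513222,  0.42309966]), 'ft_torque': array([-0.00065212,  0.01542857,  0.02863186]), 'grasp_force': 0.0, 'grip_width': 0.08514852827244673}
```

View pics/top0.png

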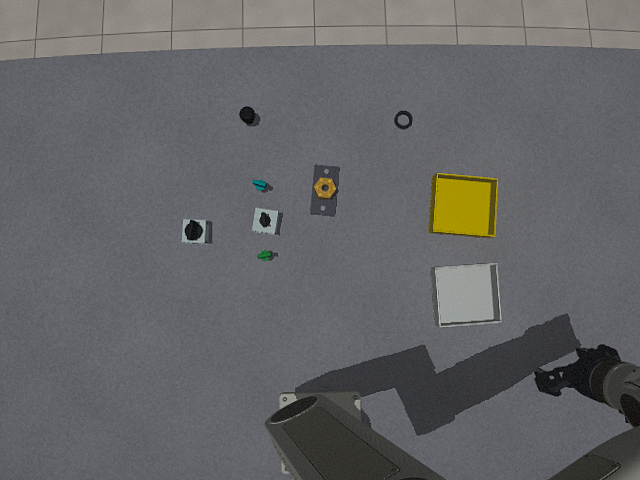

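View pics/scene0.png

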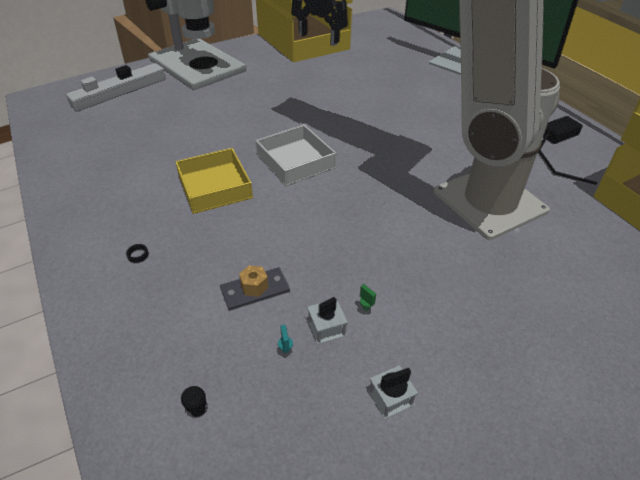

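The top view shows the black slim screw in its stand at (266,221) and the thick screw at (195,231). The green look-alike is at (265,255) and the turquoise one at (260,186). The nut is at (325,188) and the yellow bin at (465,205). The black screw at (266,221) fits, because it is slim, black and in a stand. I'll move the wrist camera over it to confirm.

```bash
cat >> h.py <<'E'
def plan(target,yaw_y=None):
    "dx..wz in move units to reach TCP target (tool down) with tool y at angle yaw_y"
    o=bot.get_obs();q=R.from_quat(o['tool_rot']);M=q.as_matrix()
    d=M.T@(np.array(target)-o['eef_pos'])/.05
    cur=np.arctan2(M[1,1],M[0,1])
    w=np.zeros(3)
    if yaw_y is not None:
        T=np.array([[np.sin(yaw_y)*-1,np.cos(yaw_y),0],[np.cos(yaw_y),np.sin(yaw_y),0],[0,0,-1]]);
        T[:,0]=np.cross(T[1] if 0 else [np.cos(yaw_y),np.sin(yaw_y),0],[0,0,-1])
        T[:,1]=[np.cos(yaw_y),np.sin(yaw_y),0];T[:,2]=[0,0,-1]
        w=np.degrees((R.from_matrix(M.T@T)).as_rotvec())/5
    print('plan',np.round(d,3),np.round(w,3),'yaw now',round(np.degrees(cur),1))
E
python3 - <<'E'
from h import *
print(bot.get_calibration('wrist'))
plan([.5,.06,.30],np.radians(-30))
E
```

```text
{'vfov': 60.47527724979843, 'cx': 320.6632120730428, 'cy': 237.60996574888134, 'k1': -0.09810282713192349, 'mount': array([[ 8.45481547e-04,  9.57248420e-01,  2.89265875e-01,
         7.47128049e-02],
       [ 9.99999470e-01, -6.39394809e-04, -8.06944225e-04,
        -4.58054436e-04],
       [-5.87490986e-04,  2.89266404e-01, -9.57248454e-01,
        -1.31700857e-01],
       [ 0.00000000e+00,  0.00000000e+00,  0.00000000e+00,
         1.00000000e+00]])}
plan [ 9.687 -7.242 -1.154] [-1.000e-03 -0.000e+00 -7.453e+00] yaw now -67.3
```

>>> {"name": "drive_tool", "arguments": {
  "rows": [
    {"dx":9.7,"dy":-7.24,"dz":-1.15,"wz":-7.45,"hand":40},
    {"dx":9.7,"dy":-7.24,"dz":-1.15,"wz":-7.45,"hand":40},
    {"dx":9.7,"dy":-7.24,"dz":-1.15,"wz":-7.45,"hand":40},
    {"dx":9.7,"dy":-7.24,"dz":-1.15,"wz":-7.45,"hand":40},
    {"dx":9.7,"dy":-7.24,"dz":-1.15,"wz":-7.45,"hand":40},
    {"dx":9.7,"dy":-7.24,"dz":-1.15,"wz":-7.45,"hand":40},
    {"dx":9.7,"dy":-7.24,"dz":-1.15,"wz":-7.45,"hand":40},
    {"dx":9.7,"dy":-7.24,"dz":-1.15,"wz":-7.45,"hand":40},
    {"dx":9.7,"dy":-7.24,"dz":-1.15,"wz":-7.45,"hand":40},
    {"dx":9.7,"dy":-7.24,"dz":-1.15,"wz":-7.45,"hand":40},
    {"dx":9.7,"dy":-7.24,"dz":-1.15,"wz":-7.45,"hand":40},
    {"dx":9.7,"dy":-7.24,"dz":-1.15,"wz":-7.45,"hand":40},
    {"dx":9.7,"dy":-7.24,"dz":-1.15,"wz":-7.45,"hand":40},
    {"dx":9.7,"dy":-7.24,"dz":-1.15,"wz":-7.45,"hand":40},
    {"dx":9.7,"dy":-7.24,"dz":-1.15,"wz":-7.45,"hand":40},
    {"dx":9.7,"dy":-7.24,"dz":-1.15,"wz":-7.45,"hand":40},
    {"dx":9.7,"dy":-7.24,"dz":-1.15,"wz":-7.45,"hand":40},
    {"dx":9.7,"dy":-7.24,"dz":-1.15,"wz":-7.45,"hand":40}
  ]
}}

```text
invalid input at $.rows[0]: expected keys dx, dy, dz, wx, wy, wz, hand
```

```bash
python3 - <<'E'
from h import *
o=bot.get_obs();im=bot.camera('wrist');save('w1.png',im);C=cam('wrist',o)
print(o['clock'],o['eef_pos'],o['joint_vel'].round(3))
for t in('slim_screw','thick_screw','gauge'):
    for d in bot.look_for('wrist',t):
        e=d['extent'];print(t,round(d['score'],2),np.round(e),np.round(atz(C,e[0],e[1],.055),3))
E
```

```text
0.5 [ 0.19322133 -0.46113882  0.2422768 ] [-0.001 -0.001  0.001  0.    -0.     0.   ]
```

View pics/w1.png

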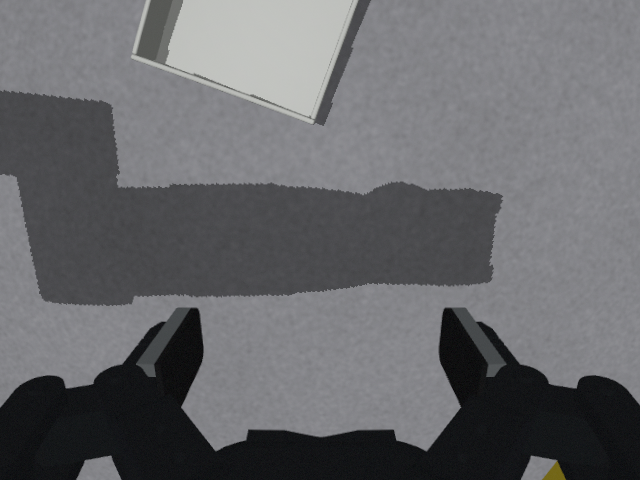

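>>> {"name": "drive_tool", "arguments": {
  "rows": [
    {"dx":9.7,"dy":-7.24,"dz":-1.15,"wx":0,"wy":0,"wz":-7.45,"hand":40},
    {"dx":9.7,"dy":-7.24,"dz":-1.15,"wx":0,"wy":0,"wz":-7.45,"hand":40},
    {"dx":9.7,"dy":-7.24,"dz":-1.15,"wx":0,"wy":0,"wz":-7.45,"hand":40},
    {"dx":9.7,"dy":-7.24,"dz":-1.15,"wx":0,"wy":0,"wz":-7.45,"hand":40},
    {"dx":9.7,"dy":-7.24,"dz":-1.15,"wx":0,"wy":0,"wz":-7.45,"hand":40},
    {"dx":9.7,"dy":-7.24,"dz":-1.15,"wx":0,"wy":0,"wz":-7.45,"hand":40},
    {"dx":9.7,"dy":-7.24,"dz":-1.15,"wx":0,"wy":0,"wz":-7.45,"hand":40},
    {"dx":9.7,"dy":-7.24,"dz":-1.15,"wx":0,"wy":0,"wz":-7.45,"hand":40},
    {"dx":9.7,"dy":-7.24,"dz":-1.15,"wx":0,"wy":0,"wz":-7.45,"hand":40},
    {"dx":9.7,"dy":-7.24,"dz":-1.15,"wx":0,"wy":0,"wz":-7.45,"hand":40},
    {"dx":9.7,"dy":-7.24,"dz":-1.15,"wx":0,"wy":0,"wz":-7.45,"hand":40},
    {"dx":9.7,"dy":-7.24,"dz":-1.15,"wx":0,"wy":0,"wz":-7.45,"hand":40},
    {"dx":9.7,"dy":-7.24,"dz":-1.15,"wx":0,"wy":0,"wz":-7.45,"hand":40},
    {"dx":9.7,"dy":-7.24,"dz":-1.15,"wx":0,"wy":0,"wz":-7.45,"hand":40},
    {"dx":9.7,"dy":-7.24,"dz":-1.15,"wx":0,"wy":0,"wz":-7.45,"hand":40},
    {"dx":9.7,"dy":-7.24,"dz":-1.15,"wx":0,"wy":0,"wz":-7.45,"hand":40},
    {"dx":9.7,"dy":-7.24,"dz":-1.15,"wx":0,"wy":0,"wz":-7.45,"hand":40}
  ]
}}

```text
clock: 2.4
eef_pos: [0.5001, 0.0588, 0.3]
tool_rot: [0.867, 0.499, 0.0, 0.0]
ft_force: [-0.2, 0.8, -0.2]
grip_width: 0.04
grasp_force: 0.0
```

```bash
python3 - <<'E'
from h import *
o=bot.get_obs();im=bot.camera('wrist');save('w2.png',im);C=cam('wrist',o)
print(o['clock'],o['eef_pos'],o['joint_vel'].round(3))
for t in('slim_screw','thick_screw','gauge'):
    for d in bot.look_for('wrist',t):
        e=d['extent'];print(t,round(d['score'],2),np.round(e),np.round(atz(C,e[0],e[1],.055),3))
E
```

```text
2.4 [0.50008801 0.05876939 0.30004841] [ 0.002 -0.     0.005 -0.002  0.001  0.002]
slim_screw 0.74 [217. 179.  35.  26.] [0.427 0.122 0.055]
slim_screw 0.73 [290. 137.  26.  32.] [0.504 0.12  0.055]
slim_screw 0.73 [367.  76.  26.  44.] [0.589 0.131 0.055]
thick_screw 0.7 [176.   4.  33.   5.] [0.478 0.266 0.055]
gauge 0.69 [422. 218. 124.  93.] [ 0.574 -0.007  0.055]
```

View pics/w2.png

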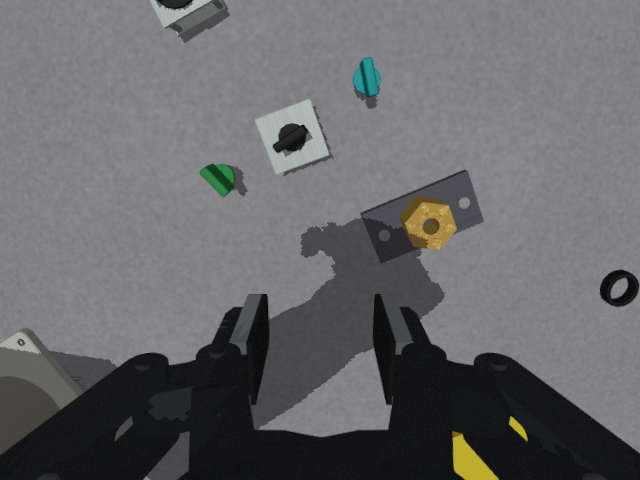

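```bash
python3 - <<'E'
from h import *
o=bot.get_obs();im=cv2.cvtColor(cv2.imread('pics/w2.png'),cv2.COLOR_BGR2RGB);C=cam('wrist',o)
a=cv2.resize(im[90:185,245:345],None,fx=4,fy=4,interpolation=cv2.INTER_CUBIC)
b=cv2.resize(im[160:275,350:490],None,fx=2.8,fy=2.8,interpolation=cv2.INTER_CUBIC)[:380]
b=cv2.copyMakeBorder(b,0,max(0,380-b.shape[0]),0,0,cv2.BORDER_CONSTANT)
save('crop.png',np.hstack([a,b]))
hsv=cv2.cvtColor(im,cv2.COLOR_RGB2HSV);g=hsv[:,:,2].astype(int)
def rect(mask,off,z,name):
    n,l,s,c=cv2.connectedComponentsWithStats(mask.astype(np.uint8));k=1+np.argmax(s[1:,4])
    v,u=np.nonzero(l==k);P=np.array([atz(C,x+off[0],y+off[1],z)[:2] for x,y in zip(u,v)])
    r=cv2.minAreaRect((P*1000).astype(np.float32));print(name,s[k,4],np.round(r[0],1),np.round(r[1],1),round(r[2],1))
    return r
w=im[80:190,240:350];print(np.percentile(w.max(2),[5,50,80,95]))
rect(w.min(2)>160,(240,80),.04,'plate')
s=w.max(2)<60
r=rect(s,(240,80),.060,'screwblack')
# bore: dark px inside brass hull
G=hsv[160:275,350:490];br=((G[:,:,0]>10)&(G[:,:,0]<30)&(G[:,:,1]>110)&(G[:,:,2]>90)).astype(np.uint8)
cn=max(cv2.findContours(br,0,1)[0],key=cv2.contourArea);hull=cv2.convexHull(cn);m=np.zeros_like(br);cv2.fillPoly(m,[hull],1)
m=cv2.erode(m,np.ones((9,9)))
bm=(m>0)&(G[:,:,2]<110)
rect(bm,(350,160),.042,'bore')
bs=(G[:,:,2]<95)
for p in [(384,236),(464,203)]: print('hole',atz(C,*p,.01).round(4))
d=bot.outline_of('wrist','gauge')[0]['region']
rect(d,(0,0),.01,'gaugebase')
E
```

```text
[ 44.  135.  166.2 182. ]
plate 2410 [505.2 119.7] [53.5 53.5] 79.8
screwblack 677 [504.8 120.1] [23.5 30.3] 59.7
bore 204 [579.7 -22.2] [15.5 15.7] 88.1
hole [ 0.5342 -0.019   0.01  ]
hole [ 0.6249 -0.0293  0.01  ]Traceback (most recent call last):
  File "<stdin>", line 25, in <module>
IndexError: list index out of range
```

View pics/crop.png

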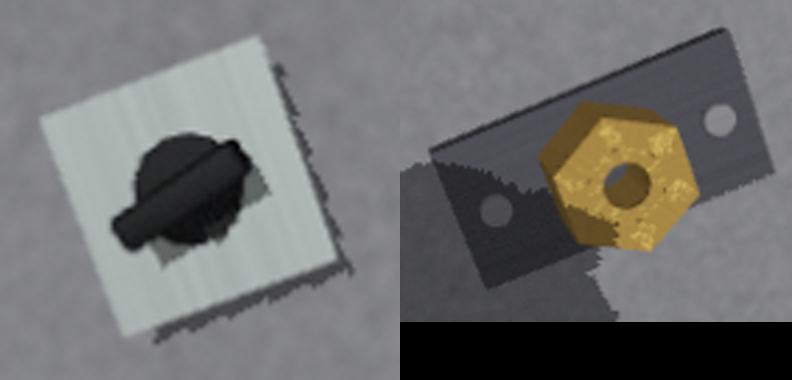

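Crop: the black slim screw sits in the middle of its aluminium stand, with its wing running from (277,149) to (304,129). The brass nut's bore is at about (431,225), and the base holes are at (384,236) and (464,203). This black screw is the one; green and turquoise are the look-alikes.

```bash
python3 - <<'E'
from h import *
o=bot.get_obs();C=cam('wrist',o)
def px(x,y): return 245+x/4,90+y/4
def gx(x,y): return 350+x/2.8,160+y/2.8
def line(n,p,q,z):
    a,b=atz(C,*p,z),atz(C,*q,z);d=b-a;print(n,a.round(4),b.round(4),'mid',((a+b)/2).round(4),'len',np.linalg.norm(d).round(4),'ang',np.degrees(np.arctan2(d[1],d[0])).round(1))
line('wing',px(117,228),px(243,150),.073)
line('wing upper edge',px(112,222),px(236,142),.073)
line('wing lower edge',px(135,247),px(248,164),.070)
line('base far edge',gx(30,150),gx(323,29),.01)
line('plate',px(40,118),px(262,37),.04)
line('holes',gx(97,211),gx(320,121),.01)
print(atz(C,*gx(227,185),.042))
im=cv2.cvtColor(cv2.imread('pics/w2.png'),cv2.COLOR_BGR2RGB)
E
```

```text
wing [0.4903 0.1204 0.073 ] [0.522  0.1209 0.073 ] mid [0.5061 0.1207 0.073 ] len 0.0317 ang 0.9
wing upper edge [0.49   0.1221 0.073 ] [0.5215 0.1231 0.073 ] mid [0.5058 0.1226 0.073 ] len 0.0315 ang 1.9
wing lower edge [0.4911 0.115  0.07  ] [0.5213 0.1178 0.07  ] mid [0.5062 0.1164 0.07  ] len 0.0303 ang 5.4
base far edge [0.5244 0.0154 0.01  ] [0.6407 0.0016 0.01  ] mid [0.5825 0.0085 0.01  ] len 0.1171 ang -6.8
plate [0.4837 0.1505 0.04  ] [0.5371 0.1402 0.04  ] mid [0.5104 0.1454 0.04  ] len 0.0544 ang -10.9
holes [ 0.5352 -0.0185  0.01  ] [ 0.6251 -0.0295  0.01  ] mid [ 0.5802 -0.024   0.01  ] len 0.0906 ang -7.0
[ 0.57983516 -0.02226019  0.042     ]
```

```bash
python3 - <<'E'
from h import *
plan([.5055,.120,.13],np.radians(92))
E
```

```text
plan [ 1.094 -0.52   3.4  ] [ 4.0000e-03  2.0000e-03 -2.4415e+01] yaw now -30.1
```

>>> {"name": "drive_tool", "arguments": {
  "rows": [
    {"dx":1.09,"dy":-0.52,"dz":3.4,"wx":0,"wy":0,"wz":-24.4,"hand":45},
    {"dx":1.09,"dy":-0.52,"dz":3.4,"wx":0,"wy":0,"wz":-24.4,"hand":45},
    {"dx":1.09,"dy":-0.52,"dz":3.4,"wx":0,"wy":0,"wz":-24.4,"hand":45},
    {"dx":1.09,"dy":-0.52,"dz":3.4,"wx":0,"wy":0,"wz":-24.4,"hand":45},
    {"dx":1.09,"dy":-0.52,"dz":3.4,"wx":0,"wy":0,"wz":-24.4,"hand":45},
    {"dx":1.09,"dy":-0.52,"dz":3.4,"wx":0,"wy":0,"wz":-24.4,"hand":45},
    {"dx":1.09,"dy":-0.52,"dz":3.4,"wx":0,"wy":0,"wz":-24.4,"hand":45},
    {"dx":1.09,"dy":-0.52,"dz":3.4,"wx":0,"wy":0,"wz":-24.4,"hand":45},
    {"dx":1.09,"dy":-0.52,"dz":3.4,"wx":0,"wy":0,"wz":-24.4,"hand":45},
    {"dx":1.09,"dy":-0.52,"dz":3.4,"wx":0,"wy":0,"wz":-24.4,"hand":45},
    {"dx":1.09,"dy":-0.52,"dz":3.4,"wx":0,"wy":0,"wz":-24.4,"hand":45},
    {"dx":1.09,"dy":-0.52,"dz":3.4,"wx":0,"wy":0,"wz":-24.4,"hand":45},
    {"dx":1.09,"dy":-0.52,"dz":3.4,"wx":0,"wy":0,"wz":-24.4,"hand":45},
    {"dx":1.09,"dy":-0.52,"dz":3.4,"wx":0,"wy":0,"wz":-24.4,"hand":45},
    {"dx":1.09,"dy":-0.52,"dz":3.4,"wx":0,"wy":0,"wz":-24.4,"hand":45},
    {"dx":1.09,"dy":-0.52,"dz":3.4,"wx":0,"wy":0,"wz":-24.4,"hand":45},
    {"dx":1.09,"dy":-0.52,"dz":3.4,"wx":0,"wy":0,"wz":-24.4,"hand":45}
  ]
}}

```text
clock: 4.35
eef_pos: [0.5054, 0.1203, 0.1298]
tool_rot: [-0.016, 1.0, -0.0, 0.0]
ft_force: [0.5, 0.5, 0.1]
grip_width: 0.0449
grasp_force: 0.0
```

```bash
python3 - <<'E'
from h import *
o=bot.get_obs();im=bot.camera('wrist');C=cam('wrist',o)
print(o['clock'],o['eef_pos'],o['joint_pos'].round(2))
p=proj(C,[.5055,.120,.075]);print('pred wing centre px',p)
for d in bot.look_for('wrist','slim_screw'): print(d)
for q in [(.4895,.12),(.5215,.12)]:
    print(proj(C,[*q,.075])); cv2.circle(im,tuple(int(x) for x in proj(C,[*q,.075])),3,(255,0,0),1)
save('w3.png',im)
plan([.5055,.120,.060],np.radians(92))
E
```

```text
4.35 [0.5054212  0.12029763 0.12982924] [ 0.23  0.36 -0.14  1.07 -0.    0.2 ]
pred wing centre px [318.51886334 270.34125868]
{'extent': [317.8, 260.1, 36.8, 74.1], 'score': 0.73}
{'extent': [332.6, 374.0, 51.5, 68.4], 'score': 0.73}
{'extent': [326.8, 99.1, 70.3, 48.3], 'score': 0.59}
[319.59392443 238.83529857]
[317.49723052 300.31385409]
plan [-1.000e-03 -7.000e-03  1.397e+00] [-0.     0.001 -0.018] yaw now 91.9
```

View pics/w3.png

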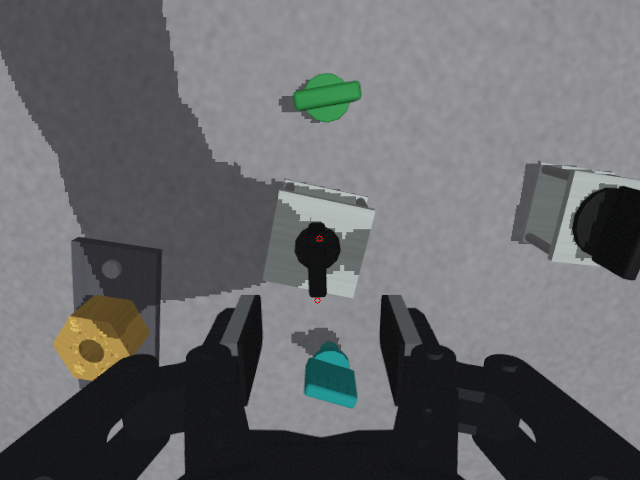

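The wing shows at columns 309–327, rows 222–297, centred between the fingers and parallel to the pads. The turquoise one (330,375) and the green one (327,97) are clear of the fingers. I'll descend and grip.

>>> {"name": "drive_tool", "arguments": {
  "rows": [
    {"dx":0.02,"dy":0,"dz":0.7,"wx":0,"wy":0,"wz":0,"hand":45},
    {"dx":0.02,"dy":0,"dz":1.2,"wx":0,"wy":0,"wz":0,"hand":45},
    {"dx":0.02,"dy":0,"dz":1.39,"wx":0,"wy":0,"wz":0,"hand":40},
    {"dx":0.02,"dy":0,"dz":1.39,"wx":0,"wy":0,"wz":0,"hand":25},
    {"dx":0.02,"dy":0,"dz":1.39,"wx":0,"wy":0,"wz":0,"hand":15},
    {"dx":0.02,"dy":0,"dz":1.39,"wx":0,"wy":0,"wz":0,"hand":5},
    {"dx":0.02,"dy":0,"dz":1.39,"wx":0,"wy":0,"wz":0,"hand":0},
    {"dx":0.02,"dy":0,"dz":1.39,"wx":0,"wy":0,"wz":0,"hand":0},
    {"dx":0.02,"dy":0,"dz":1.39,"wx":0,"wy":0,"wz":0,"hand":0},
    {"dx":0.02,"dy":0,"dz":1.39,"wx":0,"wy":0,"wz":0,"hand":0},
    {"dx":0.02,"dy":0,"dz":1.39,"wx":0,"wy":0,"wz":0,"hand":0}
  ]
}}

```text
clock: 5.55
eef_pos: [0.5055, 0.1202, 0.0616]
tool_rot: [-0.017, 1.0, -0.0, 0.001]
ft_force: [-0.4, -2.4, 6.0]
grip_width: 0.008
grasp_force: 62.2
```

>>> {"name": "drive_tool", "arguments": {
  "rows": [
    {"dx":0,"dy":0,"dz":-0.3,"wx":0,"wy":0,"wz":0,"hand":0},
    {"dx":0,"dy":0,"dz":-0.8,"wx":0,"wy":0,"wz":0,"hand":0},
    {"dx":0,"dy":0,"dz":-1.6,"wx":0,"wy":0,"wz":0,"hand":0},
    {"dx":0,"dy":0,"dz":-2.2,"wx":0,"wy":0,"wz":0,"hand":0},
    {"dx":0,"dy":0,"dz":-2.2,"wx":0,"wy":0,"wz":0,"hand":0},
    {"dx":0,"dy":0,"dz":-2.2,"wx":0,"wy":0,"wz":0,"hand":0}
  ]
}}

```text
clock: 6.15
eef_pos: [0.5047, 0.1207, 0.1709]
tool_rot: [-0.017, 1.0, 0.001, 0.001]
ft_force: [0.2, -0.2, -1.4]
grip_width: 0.0079
grasp_force: 61.3
```

```bash
python3 - <<'E'
from h import *
o=bot.get_obs();im=bot.camera('wrist');C=cam('wrist',o)
print(o['clock'],o['eef_pos'],o['grip_width'],o['joint_pos'].round(2))
T=o['eef_pos']
# predicted shank axis points: collar underside 20mm below TCP, tip 46 below
for z in(-.0201,-.0461): print(proj(C,T+[0,0,z]))
for d in bot.look_for('wrist','slim_screw'): print(d)
save('w4.png',im)
plan([.5798,-.0222,.13],np.radians(-6.9))
E
```

```text
6.15 [0.50469357 0.12073315 0.17087113] 0.007882338255724016 [ 0.23  0.32 -0.08  1.17  0.    0.2 ]
[318.74073941 301.41773109]
[318.95650652 276.91782876]
{'extent': [324.0, 101.7, 57.8, 39.7], 'score': 0.97}
{'extent': [323.9, 324.8, 55.6, 115.0], 'score': 0.75}
plan [-1.431 -2.902  0.776] [-0.026 -0.021 19.779] yaw now 92.0
```

View pics/w4.png

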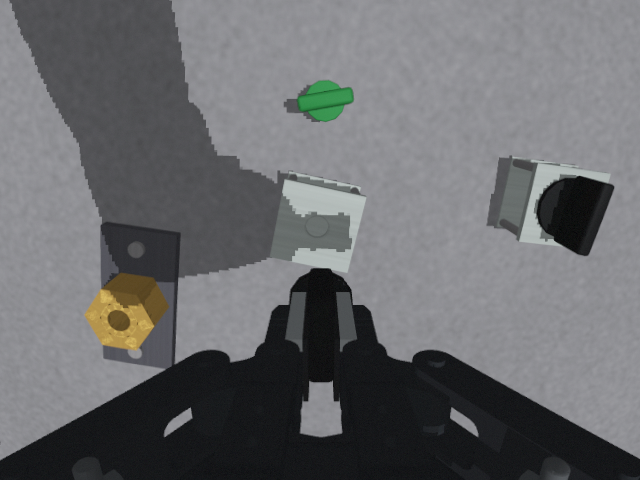

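The screw is held: the collar's front edge is at row 269 (columns 289–353), and the stand's hole is empty at (317,226). The nut's bore is at (119,321).

```bash
python3 - <<'E'
from h import *
o=bot.get_obs();C=cam('wrist',o);T=o['eef_pos'];M=R.from_quat(o['tool_rot']).as_matrix()
for z in (.0136,.0151,.0186,.0201):
    a=np.linspace(0,2*np.pi,73);P=np.array([proj(C,T+M@[.013*np.cos(t),.013*np.sin(t),z]) for t in a])
    print(z,'collar top row',P[:,1].min().round(1),'cols',P[:,0].min().round(1),P[:,0].max().round(1))
print('hole',atz(C,317,226,.04),'bore',atz(C,119,321,.042))
E
```

```text
0.0136 collar top row 277.9 cols 285.4 352.0
0.0151 collar top row 276.4 cols 285.7 351.7
0.0186 collar top row 273.0 cols 286.4 351.1
0.0201 collar top row 271.6 cols 286.7 350.9
hole [0.50106168 0.11852334 0.04      ] bore [ 0.57631092 -0.02199071  0.042     ]
```

```bash
python3 - <<'E'
from h import *
plan([.578,-.0232,.12],np.radians(-6.9))
E
```

```text
plan [-1.394 -2.92   0.976] [-0.026 -0.021 19.779] yaw now 92.0
```

>>> {"name": "drive_tool", "arguments": {
  "rows": [
    {"dx":-0.3,"dy":-0.6,"dz":0,"wx":0,"wy":0,"wz":1.7,"hand":0},
    {"dx":-0.6,"dy":-1.2,"dz":0,"wx":0,"wy":0,"wz":3.4,"hand":0},
    {"dx":-0.9,"dy":-1.9,"dz":0,"wx":0,"wy":0,"wz":5.1,"hand":0},
    {"dx":-1.2,"dy":-2.5,"dz":0,"wx":0,"wy":0,"wz":6.8,"hand":0},
    {"dx":-1.39,"dy":-2.92,"dz":0,"wx":0,"wy":0,"wz":8.5,"hand":0},
    {"dx":-1.39,"dy":-2.92,"dz":0,"wx":0,"wy":0,"wz":10.2,"hand":0},
    {"dx":-1.39,"dy":-2.92,"dz":0.2,"wx":0,"wy":0,"wz":11.9,"hand":0},
    {"dx":-1.39,"dy":-2.92,"dz":0.4,"wx":0,"wy":0,"wz":13.6,"hand":0},
    {"dx":-1.39,"dy":-2.92,"dz":0.6,"wx":0,"wy":0,"wz":15.3,"hand":0},
    {"dx":-1.39,"dy":-2.92,"dz":0.8,"wx":0,"wy":0,"wz":17,"hand":0},
    {"dx":-1.39,"dy":-2.92,"dz":0.97,"wx":0,"wy":0,"wz":18.7,"hand":0},
    {"dx":-1.39,"dy":-2.92,"dz":0.97,"wx":0,"wy":0,"wz":19.8,"hand":0},
    {"dx":-1.39,"dy":-2.92,"dz":0.97,"wx":0,"wy":0,"wz":19.8,"hand":0},
    {"dx":-1.39,"dy":-2.92,"dz":0.97,"wx":0,"wy":0,"wz":19.8,"hand":0}
  ]
}}

```text
clock: 7.65
eef_pos: [0.5782, -0.0231, 0.1205]
tool_rot: [0.748, 0.663, -0.001, -0.001]
ft_force: [0.1, -0.8, -0.6]
grip_width: 0.0076
grasp_force: 61.3
```

```bash
python3 - <<'E'
from h import *
o=bot.get_obs();im=bot.camera('wrist');C=cam('wrist',o)
print(o['clock'],o['eef_pos'],o['grip_width'],o['joint_pos'].round(2))
P=proj(C,[.578,-.0232,.042]);print('pred bore',P)
sc=bot.camera('scene')
a=cv2.resize(im[130:380,220:420],(480,600));b=cv2.resize(sc[215:315,220:272],(312,600),interpolation=cv2.INTER_CUBIC)
save('w5.png',np.hstack([a,b]));save('w5full.png',im)
E
```

```text
7.65 [ 0.57815814 -0.02305702  0.12054381] 0.007573463299598315 [-0.04  0.47  0.02  1.12  0.    1.65]
pred bore [319.33290595 257.24708764]
```

View pics/w5.png

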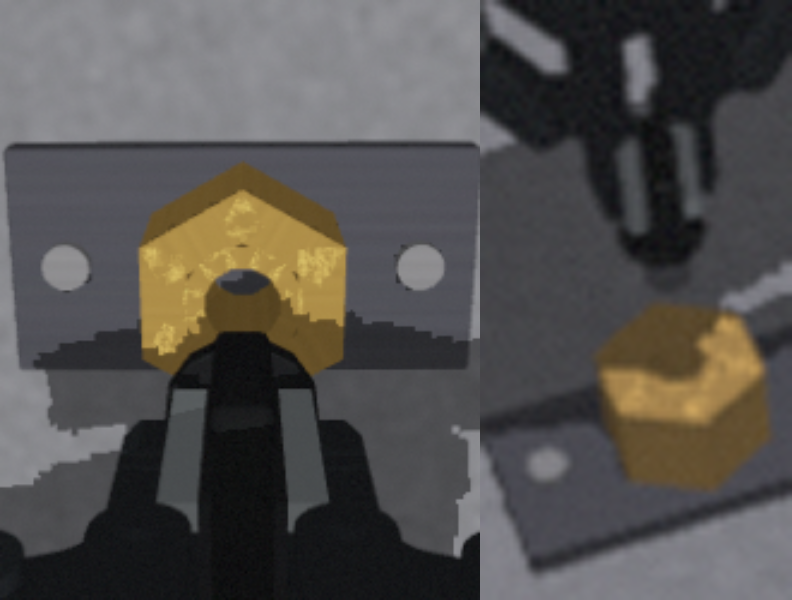

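The wrist crop shows the base square to the picture and the bore centred at crop column 242, the same column as the collar. The along-picture offset comes to under 1 mm, and the scene crop shows the screw above the nut. I'll lower it in stages and watch the force.

>>> {"name": "drive_tool", "arguments": {
  "rows": [
    {"dx":0,"dy":0,"dz":0.3,"wx":0,"wy":0,"wz":0,"hand":0},
    {"dx":0,"dy":0,"dz":0.45,"wx":0,"wy":0,"wz":0,"hand":0},
    {"dx":0,"dy":0,"dz":0.55,"wx":0,"wy":0,"wz":0,"hand":0},
    {"dx":0,"dy":0,"dz":0.65,"wx":0,"wy":0,"wz":0,"hand":0},
    {"dx":0,"dy":0,"dz":0.75,"wx":0,"wy":0,"wz":0,"hand":0},
    {"dx":0,"dy":0,"dz":0.75,"wx":0,"wy":0,"wz":0,"hand":0}
  ]
}}

```text
clock: 8.35
eef_pos: [0.5785, -0.0232, 0.0836]
tool_rot: [0.749, 0.663, -0.0, -0.0]
ft_force: [0.7, 0.9, -1.2]
grip_width: 0.0074
grasp_force: 61.3
```

>>> {"name": "drive_tool", "arguments": {
  "rows": [
    {"dx":0,"dy":0,"dz":0.1,"wx":0,"wy":0,"wz":0,"hand":0},
    {"dx":0,"dy":0,"dz":0.18,"wx":0,"wy":0,"wz":0,"hand":0},
    {"dx":0,"dy":0,"dz":0.26,"wx":0,"wy":0,"wz":0,"hand":0},
    {"dx":0,"dy":0,"dz":0.33,"wx":0,"wy":0,"wz":0,"hand":0},
    {"dx":0,"dy":0,"dz":0.33,"wx":0,"wy":0,"wz":0,"hand":0}
  ]
}}

```text
clock: 8.85
eef_pos: [0.5784, -0.0232, 0.0671]
tool_rot: [0.749, 0.663, -0.0, -0.0]
ft_force: [-0.0, -0.6, -0.5]
grip_width: 0.0076
grasp_force: 61.3
```

>>> {"name": "drive_tool", "arguments": {
  "rows": [
    {"dx":0,"dy":0,"dz":0.03,"wx":0,"wy":0,"wz":0,"hand":0},
    {"dx":0,"dy":0,"dz":0.05,"wx":0,"wy":0,"wz":0,"hand":0},
    {"dx":0,"dy":0,"dz":0.07,"wx":0,"wy":0,"wz":0,"hand":0},
    {"dx":0,"dy":0,"dz":0.08,"wx":0,"wy":0,"wz":0,"hand":0},
    {"dx":0,"dy":0,"dz":0.08,"wx":0,"wy":0,"wz":0,"hand":0}
  ]
}}

```text
clock: 9.35
eef_pos: [0.5789, -0.0232, 0.0638]
tool_rot: [0.749, 0.663, -0.0, -0.0]
ft_force: [0.3, -0.3, -0.6]
grip_width: 0.0076
grasp_force: 61.3
```

>>> {"name": "drive_tool", "arguments": {
  "rows": [
    {"dx":0,"dy":0,"dz":0.02,"wx":0,"wy":0,"wz":0,"hand":0},
    {"dx":0,"dy":0,"dz":0.03,"wx":0,"wy":0,"wz":0,"hand":0},
    {"dx":0,"dy":0,"dz":0.03,"wx":0,"wy":0,"wz":0,"hand":0}
  ]
}}

```text
clock: 9.65
eef_pos: [0.579, -0.0232, 0.0636]
tool_rot: [0.749, 0.663, 0.0, 0.0]
ft_force: [-2.9, 0.6, 6.5]
grip_width: 0.008
grasp_force: 62.4
```

Contact at 6.5 N with TCP z 0.0636, exactly the height predicted for fully home. Now the quarter turn.

>>> {"name": "drive_tool", "arguments": {
  "rows": [
    {"dx":0,"dy":0,"dz":0,"wx":0,"wy":0,"wz":-1.5,"hand":0},
    {"dx":0,"dy":0,"dz":0,"wx":0,"wy":0,"wz":-3,"hand":0},
    {"dx":0,"dy":0,"dz":0,"wx":0,"wy":0,"wz":-4.5,"hand":0},
    {"dx":0,"dy":0,"dz":0,"wx":0,"wy":0,"wz":-6,"hand":0},
    {"dx":0,"dy":0,"dz":0,"wx":0,"wy":0,"wz":-7.5,"hand":0},
    {"dx":0,"dy":0,"dz":0,"wx":0,"wy":0,"wz":-9,"hand":0},
    {"dx":0,"dy":0,"dz":0,"wx":0,"wy":0,"wz":-10.5,"hand":0},
    {"dx":0,"dy":0,"dz":0,"wx":0,"wy":0,"wz":-12,"hand":0},
    {"dx":0,"dy":0,"dz":0,"wx":0,"wy":0,"wz":-13.5,"hand":0},
    {"dx":0,"dy":0,"dz":0,"wx":0,"wy":0,"wz":-15,"hand":0},
    {"dx":0,"dy":0,"dz":0,"wx":0,"wy":0,"wz":-16.5,"hand":0},
    {"dx":0,"dy":0,"dz":0,"wx":0,"wy":0,"wz":-18,"hand":0},
    {"dx":0,"dy":0,"dz":0,"wx":0,"wy":0,"wz":-18,"hand":0},
    {"dx":0,"dy":0,"dz":0,"wx":0,"wy":0,"wz":-18,"hand":0},
    {"dx":0,"dy":0,"dz":0,"wx":0,"wy":0,"wz":-18,"hand":0}
  ]
}}

```text
clock: 11.15
eef_pos: [0.5804, -0.0233, 0.0636]
tool_rot: [0.063, 0.998, -0.0, 0.002]
ft_force: [1.7, 0.0, 6.4]
grip_width: 0.0076
grasp_force: 62.2
```

```bash
python3 - <<'E'
from h import *
o=bot.get_obs();im=bot.camera('wrist');print(o['eef_pos'],o['ft_force'],o['ft_torque'])
save('w6.png',im[100:420,160:480])
plan(o['eef_pos'],np.radians(83.1))
E
```

```text
[ 0.58037529 -0.02331252  0.06360417] [1.67306308 0.01185703 6.41071208] [-0.00862441 -0.20437075 -0.01111482]
plan [-0. -0. -0.] [ 0.002  0.039 -0.056] yaw now 82.8
```

View pics/w6.png

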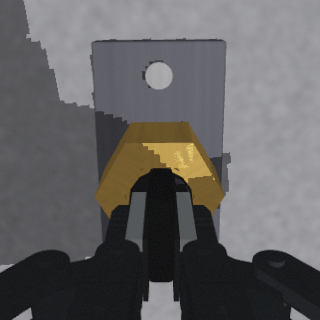

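The wing now lies along the base, with the hole and long edges parallel to it at crop column 158. I'll lift straight out and locate the bin.

>>> {"name": "drive_tool", "arguments": {
  "rows": [
    {"dx":0,"dy":0,"dz":-0.2,"wx":0,"wy":0,"wz":0,"hand":0},
    {"dx":0,"dy":0,"dz":-0.6,"wx":0,"wy":0,"wz":0,"hand":0},
    {"dx":0,"dy":0,"dz":-1.2,"wx":0,"wy":0,"wz":0,"hand":0},
    {"dx":0,"dy":0,"dz":-1.9,"wx":0,"wy":0,"wz":0,"hand":0},
    {"dx":0,"dy":0,"dz":-1.9,"wx":0,"wy":0,"wz":0,"hand":0}
  ]
}}

```text
clock: 11.7
eef_pos: [0.5817, -0.0233, 0.1628]
tool_rot: [0.062, 0.998, 0.0, 0.004]
ft_force: [1.0, -0.7, -0.1]
grip_width: 0.0074
grasp_force: 61.3
```

```bash
python3 - <<'E'
from h import *
for n,uv in(('top',(437,177,498,175,495,238,432,234)),('scene',(177,162,234,150,252,188,193,210))):
    im=cv2.imread(f'pics/{n}0.png');h=cv2.cvtColor(im,cv2.COLOR_BGR2HSV)
    m=((h[...,0]>20)&(h[...,0]<34)&(h[...,1]>150)).astype(np.uint8);
    if n=='scene': m[:140]=0;m[215:]=0;m[:,260:]=0
    else: m[:,:400]=0
    v,u=np.nonzero(m);C=cam(n)
    for z in(.0,.045):
        P=np.array([atz(C,a,b,z)[:2] for a,b in zip(u,v)]);print(n,z,cv2.minAreaRect((P*1000).astype(np.float32)))
plan([.531,-.345,.15])
E
```

```text
top 0.0 ((322.8389892578125, -578.3897094726562), (811.4754028320312, 215.41343688964844), 44.96597671508789)
top 0.045 ((325.2153625488281, -555.3790283203125), (779.7742309570312, 206.99806213378906), 44.965972900390625)
scene 0.0 ((519.9752807617188, -386.5889587402344), (210.29754638671875, 149.7120361328125), 83.88262176513672)
scene 0.045 ((535.8460693359375, -327.6079406738281), (197.12013244628906, 140.33091735839844), 83.88262939453125)
plan [ 0.212 -6.511  0.248] [0. 0. 0.] yaw now 82.9
```

>>> {"name": "drive_tool", "arguments": {
  "rows": [
    {"dx":0.02,"dy":-0.6,"dz":0,"wx":0,"wy":0,"wz":0,"hand":0},
    {"dx":0.05,"dy":-1.4,"dz":0,"wx":0,"wy":0,"wz":0,"hand":0},
    {"dx":0.08,"dy":-2.2,"dz":0,"wx":0,"wy":0,"wz":0,"hand":0},
    {"dx":0.1,"dy":-3,"dz":0,"wx":0,"wy":0,"wz":0,"hand":0},
    {"dx":0.12,"dy":-3.8,"dz":0,"wx":0,"wy":0,"wz":0,"hand":0},
    {"dx":0.15,"dy":-4.6,"dz":0,"wx":0,"wy":0,"wz":0,"hand":0},
    {"dx":0.18,"dy":-5.4,"dz":0.1,"wx":0,"wy":0,"wz":0,"hand":0},
    {"dx":0.2,"dy":-6.1,"dz":0.2,"wx":0,"wy":0,"wz":0,"hand":0},
    {"dx":0.2,"dy":-6.6,"dz":0.25,"wx":0,"wy":0,"wz":0,"hand":0},
    {"dx":0.2,"dy":-6.6,"dz":0.25,"wx":0,"wy":0,"wz":0,"hand":0},
    {"dx":0.2,"dy":-6.6,"dz":0.25,"wx":0,"wy":0,"wz":0,"hand":0}
  ]
}}

```text
clock: 12.8
eef_pos: [0.5277, -0.3494, 0.1436]
tool_rot: [0.062, 0.998, 0.001, -0.001]
ft_force: [0.3, 1.1, 0.3]
grip_width: 0.0079
grasp_force: 61.3
```

```bash
python3 - <<'E'
from h import *
o=bot.get_obs();im=bot.camera('wrist');save('w7.png',im);print(o['clock'],o['eef_pos'],o['grip_width'])
plan([.531,-.35,.056])
E
```

```text
12.8 [ 0.5276816  -0.34940765  0.14363864] 0.007916150678301386
plan [-0.062 -0.022  1.761] [0. 0. 0.] yaw now 82.9
```

View pics/w7.png

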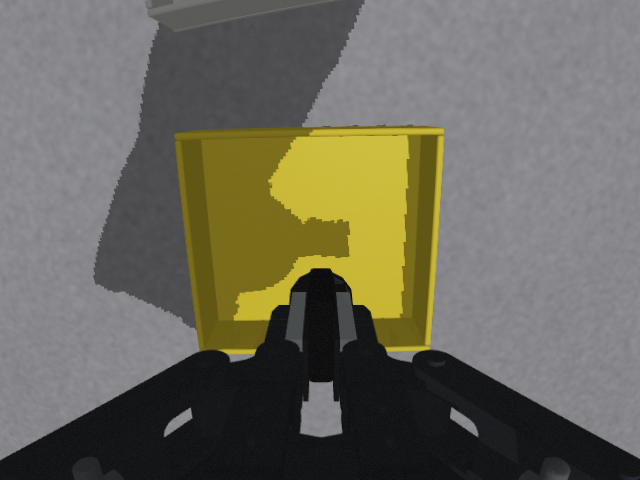

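The wrist view shows the yellow rim at columns 177–442 and rows 130–350, with the screw over its middle. I'll lower and release it.

>>> {"name": "drive_tool", "arguments": {
  "rows": [
    {"dx":0,"dy":0,"dz":0.6,"wx":0,"wy":0,"wz":0,"hand":0},
    {"dx":0,"dy":0,"dz":1.1,"wx":0,"wy":0,"wz":0,"hand":0},
    {"dx":0,"dy":0,"dz":1.5,"wx":0,"wy":0,"wz":0,"hand":0},
    {"dx":0,"dy":0,"dz":1.68,"wx":0,"wy":0,"wz":0,"hand":0},
    {"dx":0,"dy":0,"dz":1.68,"wx":0,"wy":0,"wz":0,"hand":0},
    {"dx":0,"dy":0,"dz":1.68,"wx":0,"wy":0,"wz":0,"hand":0},
    {"dx":0,"dy":0,"dz":1.68,"wx":0,"wy":0,"wz":0,"hand":15},
    {"dx":0,"dy":0,"dz":1.68,"wx":0,"wy":0,"wz":0,"hand":25},
    {"dx":0,"dy":0,"dz":1.68,"wx":0,"wy":0,"wz":0,"hand":40},
    {"dx":0,"dy":0,"dz":1.68,"wx":0,"wy":0,"wz":0,"hand":50},
    {"dx":0,"dy":0,"dz":1.68,"wx":0,"wy":0,"wz":0,"hand":50},
    {"dx":0,"dy":0,"dz":1.5,"wx":0,"wy":0,"wz":0,"hand":50},
    {"dx":0,"dy":0,"dz":1.2,"wx":0,"wy":0,"wz":0,"hand":50},
    {"dx":0,"dy":0,"dz":0.6,"wx":0,"wy":0,"wz":0,"hand":50},
    {"dx":0,"dy":0,"dz":-0.4,"wx":0,"wy":0,"wz":0,"hand":50},
    {"dx":0,"dy":0,"dz":-1.0,"wx":0,"wy":0,"wz":0,"hand":50},
    {"dx":0,"dy":0,"dz":-1.6,"wx":0,"wy":0,"wz":0,"hand":50},
    {"dx":0,"dy":0,"dz":-1.6,"wx":0,"wy":0,"wz":0,"hand":50}
  ]
}}

```text
clock: 14.65
eef_pos: [0.5309, -0.3509, 0.2315]
tool_rot: [0.061, 0.998, -0.003, 0.005]
ft_force: [0.9, -0.7, -0.2]
grip_width: 0.0499
grasp_force: 0.0
```

```bash
python3 - <<'E'
from h import *
im=bot.camera('wrist');s=bot.camera('scene')
a=cv2.resize(im,(400,300));b=cv2.resize(s,(400,300))
save('w8.png',np.hstack([a,b]))
E
```

```text
(no output)
```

View pics/w8.png

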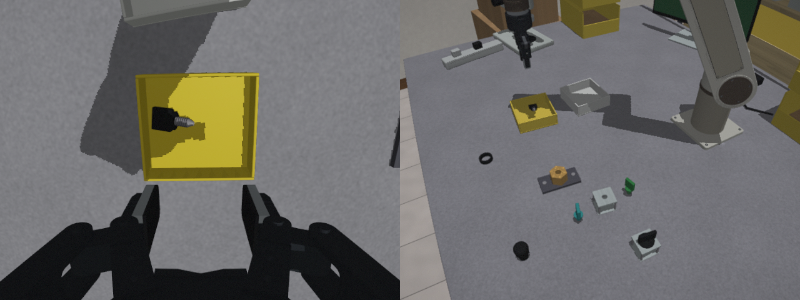

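The screw lies in the yellow bin at (172,120), the thick screw is still in its stand, and the gripper is clear. I'm handing in.

```bash
python3 -c "
from workcell import bot
print(bot.job_done())"
```

```text
the job is handed in; nothing more can be done
None
```

The slim screw went fully home in the brass nut with its wing crosswise, got its quarter turn, and now lies in the yellow bin, with the thick screw still in its stand; the job is handed in at about 15 s on the robot's clock.

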